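# Seat the drying cartridge, then crack the sealed chamber lid and hold it ajar

### The job

Seat the loose white drying cartridge with the orange cap fully down on the two steel pegs of the grey dock beside the drying chamber and let go of it, so that only dry air can get in. Then pull the chamber's lid free of its sticky seal by the black bar handle and finish while still holding it slightly open, steady, with a gap of about 15 mm at the front edge, never letting it fly open past 40 mm. Keep the lid shut until the cartridge is seated, and leave the amber bottle, the beaker and the vial where they stand.

Things in the scene. Friction and masses are not known exactly. Their poses are not given: they have to be found in the camera images.
- cartridge_center (a point): Centre, half-way up, of the loose drying cartridge: upright white plastic block 52 (x) x 34 (y) mm on a grey foot 60 x 40 x 20 mm high, orange cap as wide as the body; 80 mm tall, about 0.18 kg, so this point is 40 mm above its underside. Grip the body across the 34 mm, 25 to 78 mm above the underside. Starts upright on a thin clear mat at the right; z up.
- cartridge_foot (a point): Centre of the cartridge's underside. Two round holes, 11 mm wide and 16 mm deep, go up from it, 18 mm either side of this point along x. Either way round fits the dock.
- dock_seat (a point): Centre of the top face of the fixed grey dock block, 78 (x) x 56 (y) x 16 mm high. Two steel pegs, 8 mm thick with tapered tips, stand 13 mm above it, 18 mm either side of this point along x. Seated, the cartridge stands flat on this face, x along this x (either way round), its centre 40 mm above this point. The chamber's wall is 70 mm away at -y; z up.
- chamber: Drying chamber, fixed: white open box 180 x 180 mm, rim 60 mm high, closed by a clear aluminium-framed lid. Origin: centre of its underside. Front at -x, hinge at the far side (+x), dock at +y, centre 160 mm away, joined by a short pipe.
- lid_handle (a point): Middle of the round black bar handle on the lid near its front edge: bar 12 mm thick, straight for 68 mm along y, on posts at y = +-40 mm. The lid's top face is 40 mm below the bar's centre, nothing between. x points to the hinge side, z is square to the lid; the frame tilts with the lid.
- lid_hinge (a point): Middle of the hinge axis, which runs along this frame's y; fixed to the chamber, axes as the chamber's. With the lid shut the handle's middle is at x = -156 mm, z = +50 mm in this frame.
- lid_edge (a point): Middle of the lower front edge of the lid, 188 mm from the hinge axis, where the gap is measured. Lid shut: 63 mm above the worktop.
- lid (a joint): Lid angle, rad: 0 shut, grows as the front edge rises; gap in mm = 188 x angle (15 mm is 0.08); stop at 0.55. A sticky seal holds it shut: 12 to 15 N straight up at the handle breaks it free; that falls to about half by 5 mm of gap and to about 2 N (the weight of the lid, 0.35 kg) past 9 mm. Let go, it falls shut and sticks again.
- amber_center (a point): Centre of a brown glass bottle with a blue cap, 52 mm across, 95 mm tall; stands to the right of the chamber, leave it alone.
- beaker_center (a point): Centre of a small clear beaker, 43 mm across, 58 mm tall; stands to the left of the dock, leave it alone.
- vial_center (a point): Centre of a small vial with a red cap, 25 mm across, 50 mm tall; stands in front of the chamber, leave it alone.
Things that resemble listed ones, but are neither listed nor needed, are in the scene too. What is shaped like the part that bears cartridge_center but purple, red or turquoise is not meant.

How it is judged (in metres and radians):
On the way, in this order (a step that is already met when the one before it is completed fails the run):
1. the cartridge is seated fully down on both pegs and let go, the lid still shut (horizontal distance between cartridge_center and dock_seat below 0.004 m and z of cartridge_center in the frame of dock_seat between 0.037 and 0.0435 m and angle between the x axis of cartridge_center and the x axis of dock_seat, either way round below 0.09 rad and angle between cartridge_center's own z axis and vertical below 0.06 rad and contact force between cartridge and the fingers below 0.1 N and value of joint lid below 0.01 rad), for 0.2 s.
2. the lid is broken free of its seal and open by at least 8 mm (value of joint lid above 0.0425 rad), for 0.2 s.
At the end, for the whole second after the job is handed in: The fingers still hold the lid (over 1 N of contact), steady, with the gap at its front edge between 8 and 25 mm (0.0425 to 0.133 rad); the cartridge is let go and seated on the dock: within 4 mm sideways, down on the face within 3 mm, lined up within 0.09 rad, upright within 0.06 rad (horizontal distance between cartridge_center and dock_seat below 0.004 m and z of cartridge_center in the frame of dock_seat between 0.037 and 0.0435 m and angle between the x axis of cartridge_center and the x axis of dock_seat, either way round below 0.09 rad and angle between cartridge_center's own z axis and vertical below 0.06 rad and value of joint lid between 0.0425 and 0.133 rad and velocity of joint lid between -0.05 and 0.05 rad/s and contact force between lid and the fingers above 1 N and contact force between lid and cartridge below 0.1 N and contact force between cartridge and the fingers below 0.1 N); the arm keeps its last pose, push and grip.
It fails at once if the lid flies open past 40 mm at the front edge (value of joint lid above 0.215 rad).
It fails at once if the lid is opened before the cartridge is seated, or while it is off its seat (value of joint lid above 0.03 rad and not (horizontal distance between cartridge_center and dock_seat below 0.004 m and z of cartridge_center in the frame of dock_seat between 0.037 and 0.0435 m and angle between the x axis of cartridge_center and the x axis of dock_seat, either way round below 0.09 rad and angle between cartridge_center's own z axis and vertical below 0.06 rad)).
It fails at once if the amber bottle, beaker or vial is moved by more than 20 mm or knocked over (distance of any of amber_center, beaker_center, vial_center from where it was at the start of the episode above 0.02 m or angle between any of amber_center, beaker_center, vial_center's own z axis and vertical above 0.5 rad).
It also fails if it takes over 48 s, if anything falls off the work surface, if the arm or the gripper's body presses on something with over 40 N, if the wrist force passes 120 N, or if a joint passes its speed limit or range.

### The arm

A 6-joint arm with a two-finger parallel gripper is mounted at the origin on a cart in front of the work surface, level with it; the furniture and walls round the work are solid. World frame = base frame: x ahead of the robot, y to its left, z up, the work surface at z = 0. Lengths are in m, angles in degrees, forces in N, time in s.
With the tool pointing down it reaches from about 0.3 to 0.75 m from the base axis. Payload 8.5 kg.
Tool frame: the origin (TCP) lies on the centre line of the jaws, within the pads' length; the fingertips stand 14 mm ahead of it and the grasp point (between the pads) lies 5 mm behind it; z points along the fingers, x is the direction in which the jaws open and shut, and the axes are right-handed (so a half turn about z gives the same grasp; the last joint's range is limited). The gripper opens to 85 mm and grips with 20 to 120 N. Pads are 22 mm wide; open, the fingers measure 114 mm over their backs; the gripper's body (76 mm by 85 mm) begins 54 mm behind the grasp point. The pads swing forward as they close: fully open they stand 13 mm farther back than shut.
Start: joints at [-78.283, 21.807, 74.336, -0, 83.858, -12.336], TCP at [0.224, -0.502, 0.245] pointing down, gripper open.
Joint ranges: [-178.18, 178.18], [-50.72, 133.34], [12.68, 142.11], [-81.47, 261.47], [9.98, 163.14], [-165.26, 165.26]. Speed limits (degrees/s): [136.94, 136.94, 180, 180, 180, 180].

### API

Orientations are given as a 3x3 rotation matrix whose columns are the frame's x, y, z axes.
In Python, from rig import * gives the robot as it stands.
- The arm moves only by the shell command python3 -m crank 'ROWS' [FORCE]. ROWS is JSON, one flat list of numbers, 7 for each row, row after row: the turn, a rotation vector about the world's x, y, z in rad, then the shift along the world's x, y, z in m, then the opening in per cent of the stroke, from 0 (shut) to 100 (fully open). A call has 1 to 20 rows; each row shifts and turns the commanded pose from where the row before left it; what a row does not reach is not made up. A row lasts 1/10 s, in which the tool goes at most 50 mm and 8.59 degrees, less where a joint would pass 70% of its speed; a pose out of reach is approached as far as the arm can. A call is refused whole if a number of a shift passes 0.05 or a number of a turn 0.15, either way. A call with a gripper value outside its range is refused whole. The fingers move at their own pace and stop on an object; FORCE is the grip in N (left out, the last holds). Time passes only in rows, so rows that do not move let the fingers close. It gives the time, the measured TCP pose, the force and the opening at its end, in the units of the state.
- observe(): the state, without advancing time (a new reading comes with each control period).
- get_image(name): name is "scene" or "top" or "wrist"; returns a dict with "frame" (480x640x3 uint8, red, green, blue), "fov_y" (degrees; the focal length in pixels is half the picture's height over the tangent of half this angle, whatever the lens; pixels are square), "cx", "cy" (the principal point, pixels), "k1" (the pictures are not rectified: a ray, as slopes to the right and down, at radius r is drawn at 1 + k1 r^2 times it, then the intrinsics apply), "world_to_cam" (4x4, takes a point from world to camera coordinates). Camera axes: x right, y up, looking along -z (the intrinsics and any distortion apply to the point x, -y, -z); pixel columns grow to the right and rows downward; lengths in m; the calibration is good to about 2 mm. A picture is of the moment at which its call begins. There is no depth.
- close_job(): hands the job in, once; it reports no verdict.
The state is a dict: "time_s": time; "q": joint angles; "qvel": joint speeds; "joint_efforts": joint torques, N m; "position": TCP position; "tool_rot": TCP orientation; "ft_force": force on the tool from outside, world axes, zero at the start; "wrist_torque": the same for the moment, N m; "grip_width": finger opening in m.
Only numpy, scipy, OpenCV 4.12 (cv2) and the standard library are available. Lean on these libraries where they do the work, as an engineer would, in place of code of your own. Each camera call takes 0.05 s, during which the arm holds its last target. There are 200 camera calls.

## Working session

There is one attempt and no reset: what is moved stays moved. The work goes in short steps, Python scripts to look and compute and a shell command to move; the robot and the scene stay as the last step left them, time stands still between calls to the robot, and variables do not carry over. Pictures are saved under pics/ and viewed, about 8 in all and at most 12, crops included, and the job is handed in when it is done.

```bash
mkdir -p pics; cat > h.py <<'E'
from rig import *
import numpy as np, cv2
def snap(n,f):
    d=get_image(n); cv2.imwrite(f'pics/{f}.png',cv2.cvtColor(d['frame'],cv2.COLOR_RGB2BGR))
    np.save(f'pics/{f}.npy',d,allow_pickle=True); return d
def load(f): return np.load(f'pics/{f}.npy',allow_pickle=True).item()
def K(d):
    f=240/np.tan(np.radians(d['fov_y'])/2); return np.array([[f,0,d['cx']],[0,f,d['cy']],[0,0,1]]),np.array([d['k1'],0,0,0.])
def ray(d,uv):
    k,D=K(d); p=cv2.undistortPoints(np.array([[uv]],float),k,D)[0,0]
    W=np.array(d['world_to_cam']); R=W[:3,:3]; return -R.T@W[:3,3], R.T@np.array([p[0],-p[1],-1])
def onz(d,uv,z):
    o,r=ray(d,uv); return o+r*(z-o[2])/r[2]
def proj(d,P):
    k,D=K(d); W=np.array(d['world_to_cam']); c=(W[:3,:3]@np.atleast_2d(P).T).T+W[:3,3]
    c=c*[1,-1,-1]; return cv2.projectPoints(c,np.zeros(3),np.zeros(3),k,D)[0][:,0]
def tri(l):
    A=0;b=0
    for d,uv in l:
        o,r=ray(d,uv); r=r/np.linalg.norm(r); M=np.eye(3)-np.outer(r,r); A=A+M;b=b+M@o
    return np.linalg.solve(A,b)
E
python3 - <<'E'
from h import *
for n in('scene','top','wrist'):
    d=snap(n,n+'0'); print(n,d['fov_y'],d['k1'],np.round(ray(d,(320,240)),2).tolist())
cv2.imwrite('pics/st.png',cv2.resize(np.hstack([cv2.imread('pics/scene0.png'),cv2.imread('pics/wrist0.png')]),(800,300)))
print(observe())
E
```

```text
scene 51.66617435450935 0.03572031413567055 [[-0.05, 0.51, 1.07], [0.47, -0.4, -0.79]]
top 47.98462506318527 0.017380668799721118 [[0.29, 0.02, 1.41], [0.18, 0.02, -0.98]]
wrist 59.26238387421782 -0.07565696406662148 [[0.29, -0.47, 0.37], [-0.25, -0.11, -0.96]]
{'time_s': 0.15, 'q': array([-7.82843278e+01,  2.18320848e+01,  7.43714070e+01, -1.22423120e-04,
        8.38563169e+01, -1.23350697e+01]), 'qvel': array([ 0.06123623, -0.13074366, -0.28064411, -0.01782219, -0.00582889,
       -0.00520306]), 'joint_efforts': array([ 1.49960553e-03, -4.48626709e+01, -2.31343389e+01, -1.90568121e-04,
        3.81984370e-03, -2.18471394e-05]), 'position': array([ 0.22411305, -0.50205422,  0.2448738 ]), 'tool_rot': array([[ 4.07545631e-01, -9.13184819e-01, -2.14040750e-04],
       [-9.13184274e-01, -4.07545627e-01,  1.02167960e-03],
       [-1.02021367e-03, -2.20922411e-04, -9.99999455e-01]]), 'ft_force': array([0.01080927, 1.10518844, 0.05457507]), 'wrist_torque': array([ 0.03566689,  0.05510953, -0.04443394]), 'grip_width': 0.08544629150997306}
```

View pics/top0.png

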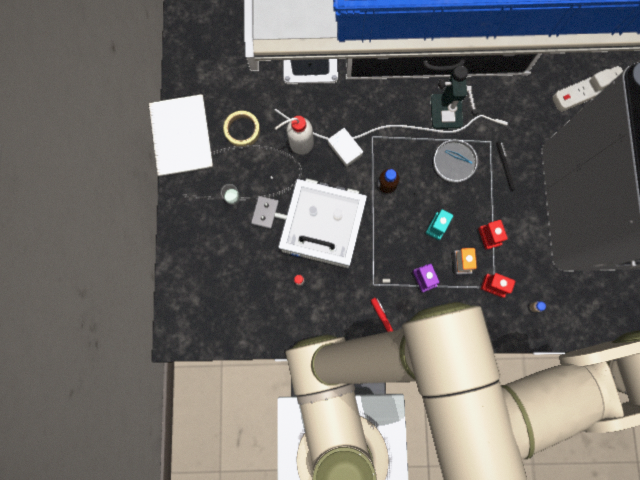

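View pics/scene0.png

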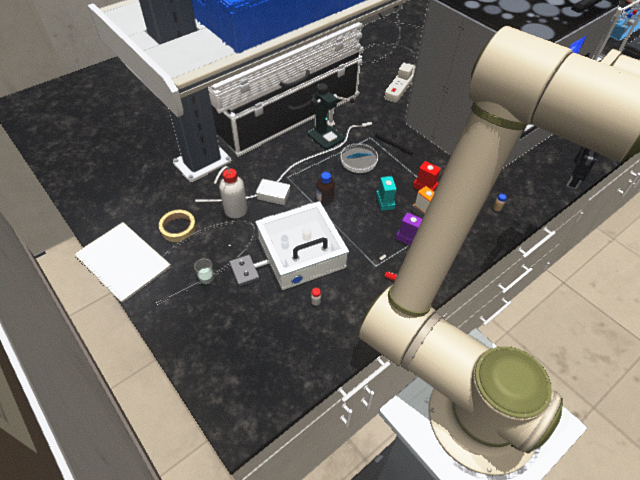

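Top view candidates: teal (440,223), red (493,234), orange (466,260), purple (427,277), red (499,285). The orange cap at (466,260) fits. I'll confirm it in a crop and locate things.

```bash
python3 - <<'E'
from h import *
d=load('top0'); im=d['frame']; hsv=cv2.cvtColor(im,cv2.COLOR_RGB2HSV)
m=cv2.inRange(hsv,(10,150,120),(22,255,255)); m[:, :440]=0;m[:,490:]=0; m[:240]=0;m[290:]=0
c=max(cv2.findContours(m,0,1)[0],key=cv2.contourArea); r=cv2.minAreaRect(c); print('cap',r,cv2.contourArea(c))
bx=cv2.boxPoints(r); P=np.array([onz(d,b,.08) for b in bx]); print(P.round(4).tolist(), P.mean(0).round(4), np.linalg.norm(np.diff(P,axis=0),axis=1))
for n,uv,z in [('dockL',(265,212),.016),('handle',(317,241),.11),('vial',(299,280),.05),('beaker',(231,194),.05),('amber',(391,175),.095),('ch1',(303,180),.06),('ch2',(366,197),.06),('ch3',(347,265),.06),('ch4',(281,247),.06),('red1',(493,232),.08),('red2',(499,284),.08),('purple',(428,275),.08),('teal',(441,222),.08)]: print(n,onz(d,uv,z)[:2].round(3))
a=cv2.imread('pics/top0.png')
cv2.imwrite('pics/c1.png',np.hstack([cv2.resize(a[170:270,225:325],(400,400),interpolation=2),cv2.resize(a[205:305,415:515],(400,400),interpolation=2)]))
E
```

```text
cap ((468.5902404785156, 257.9918212890625), (21.09482765197754, 14.033039093017578), 84.80557250976562) 263.0
[[0.5046, -0.3082, 0.08], [0.507, -0.3432, 0.08], [0.4543, -0.3441, 0.08], [0.4519, -0.3094, 0.08]] [ 0.4794 -0.3262  0.08  ] [0.03499281 0.05270336 0.03474214]
dockL [0.624 0.187]
handle [0.526 0.048]
vial [0.438 0.097]
beaker [0.666 0.271]
amber [ 0.693 -0.141]
ch1 [0.696 0.083]
ch2 [ 0.647 -0.079]
ch3 [ 0.471 -0.025]
ch4 [0.521 0.141]
red1 [ 0.544 -0.392]
red2 [ 0.413 -0.396]
purple [ 0.439 -0.223]
teal [ 0.572 -0.263]
```

View pics/c1.png

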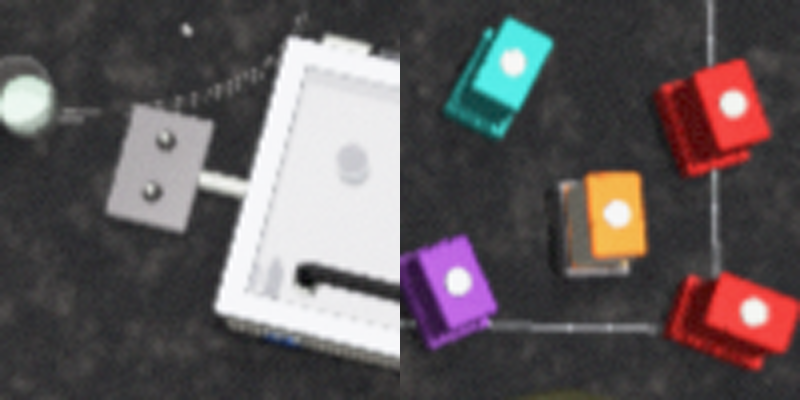

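The crop confirms the white block with the orange cap at top (468,258), on a grey foot; the others are fully coloured. The dock with its two pegs is at (265,212). Moving above the cartridge.

```bash
python3 -m crank '[0,0,-0.051,0.032,0.022,0,100, 0,0,-0.051,0.032,0.022,0,100, 0,0,-0.051,0.032,0.022,0,100, 0,0,-0.051,0.032,0.022,0,100, 0,0,-0.051,0.032,0.022,0,100, 0,0,-0.051,0.032,0.022,0,100, 0,0,-0.051,0.032,0.022,0,100, 0,0,-0.051,0.032,0.022,0,100, 0,0,0,0,0,0,100, 0,0,0,0,0,0,100]' 40; python3 - <<'E'
from h import *
d=snap('wrist','w1'); print(ray(d,(320,240)))
E
```

```text
time_s: 1.15
position: [0.4804, -0.3258, 0.2449]
tool_rot: [[0.014, -1.0, -0.001], [-1.0, -0.014, 0.0], [-0.0, 0.001, -1.0]]
ft_force: [-0.5, 0.8, -0.1]
grip_width: 0.0855
(array([ 0.54996501, -0.32473678,  0.37489249]), array([-0.275716  , -0.00301024, -0.96124593]))
```

View pics/w1.png

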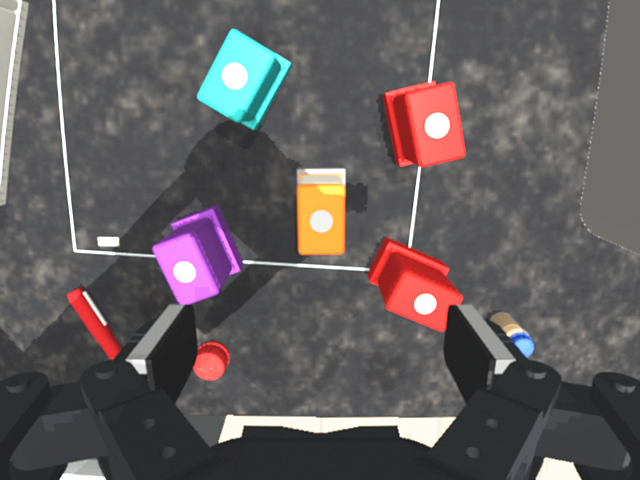

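Cap sits at about (297–346, 190–255) with its top dot at (321,221), nearly square to the jaws.

```bash
python3 - <<'E'
from h import *
d=load('w1'); im=d['frame']; hsv=cv2.cvtColor(im,cv2.COLOR_RGB2HSV)
m=cv2.inRange(hsv,(8,150,100),(35,255,255)); m[:, :280]=0;m[:,370:]=0; m[:150]=0;m[280:]=0
c=max(cv2.findContours(m,0,1)[0],key=cv2.contourArea); r=cv2.minAreaRect(c); bx=cv2.boxPoints(r); print(bx.tolist())
m2=m.copy(); print(im[180:200:3,335].tolist(), im[215,335])
for z in(.08,.082):
  P=np.array([onz(d,b,z) for b in bx]);print(P.round(4).tolist(),P.mean(0))
w=((hsv[:,:,1]<60)&(hsv[:,:,2]>150)).astype(np.uint8); w[:200]=0;w[245:]=0;w[:,:300]=0;w[:,342:]=0
y,x=np.nonzero(w); print('dot',x.mean(),y.mean(),onz(d,(x.mean(),y.mean()),.081))
# left/right edge fit
for s in (0,1):
  pts=[onz(d,(np.nonzero(m[v])[0][[0,-1][s]]+s*1.0-0.0,v),.08) for v in range(200,250)]
  p=np.polyfit([q[0] for q in pts],[q[1] for q in pts],1); print('edge slope deg',np.degrees(np.arctan(p[0])), np.polyval(p,.48))
print(proj(d,[[.48,-.326,.08]]))
E
```

```text
[[296.9999694824219, 253.99996948242188], [296.9999694824219, 183.99996948242188], [344.9999694824219, 183.99996948242188], [344.9999694824219, 253.99996948242188]]
[[220, 216, 196], [252, 226, 199], [255, 245, 93], [255, 253, 121], [255, 254, 122], [255, 192, 73], [255, 190, 71]] [255 189  72]
[[0.4544, -0.3089, 0.08], [0.506, -0.309, 0.08], [0.5065, -0.3426, 0.08], [0.4549, -0.3442, 0.08]] [ 0.48048483 -0.32616819  0.08      ]
[[0.4551, -0.309, 0.082], [0.5063, -0.3091, 0.082], [0.5068, -0.3425, 0.082], [0.4556, -0.344, 0.082]] [ 0.48095606 -0.32615848  0.082     ]
dot 320.8753246753247 220.8909090909091 [ 0.47989936 -0.3260858   0.081     ]
edge slope deg 0.7852336837361967 -0.3089989402650616
edge slope deg 0.5043324503499506 -0.34364318991145376
[[320.75623322 220.42948239]]
```

```bash
python3 -m crank '[0,0,0,0,0,-0.035,100, 0,0,0,0,0,-0.04,100, 0,0,0,0,0,-0.04,100, 0,0,0,0,0,-0.035,100, 0,0,0,0,0,-0.025,100, 0,0,0,0,0,-0.015,100, 0,0,0,0,0,0,100, 0,0,0,0,0,0,0, 0,0,0,0,0,0,0, 0,0,0,0,0,0,0, 0,0,0,0,0,0,0, 0,0,0,0,0,0,0, 0,0,0,0,0,0,0, 0,0,0,0,0,0,0, 0,0,0,0,0,0,0]' 60 && python3 -m crank '[0,0,0,0,0,0.02,0, 0,0,0,0,0,0.03,0, 0,0,0,0,0,0.04,0, 0,0,0,0,0,0.05,0, 0,0,0,0,0,0.05,0, 0,0,0,0,0,0,0, 0,0,0,0,0,0,0]'
```

```text
time_s: 2.7
position: [0.4804, -0.3265, 0.0563]
tool_rot: [[0.012, -1.0, 0.001], [-1.0, -0.012, -0.001], [0.001, -0.001, -1.0]]
ft_force: [-1.5, 1.0, 6.5]
grip_width: 0.0337
time_s: 3.4
position: [0.4801, -0.3261, 0.2457]
tool_rot: [[0.012, -1.0, 0.001], [-1.0, -0.012, -0.001], [0.001, -0.001, -1.0]]
ft_force: [-0.3, 0.3, -2.4]
grip_width: 0.0337
```

```bash
python3 -m crank '[0,0,-0.023,0.0055,0.038,0,0, 0,0,-0.023,0.0055,0.038,0,0, 0,0,-0.023,0.0055,0.038,0,0, 0,0,-0.023,0.0055,0.038,0,0, 0,0,-0.023,0.0055,0.038,0,0, 0,0,-0.023,0.0055,0.038,0,0, 0,0,-0.023,0.0055,0.038,0,0, 0,0,-0.023,0.0055,0.038,0,0, 0,0,-0.023,0.0055,0.038,0,0, 0,0,-0.023,0.0055,0.038,0,0, 0,0,-0.023,0.0055,0.038,0,0, 0,0,-0.023,0.0055,0.038,0,0, 0,0,-0.023,0.0055,0.038,0,0, 0,0,-0.023,0.0055,0.038,0,0, 0,0,0,0,0,0,0, 0,0,0,0,0,0,0]'; python3 - <<'E'
from h import *
d=snap('wrist','w2')
E
```

```text
time_s: 5.0
position: [0.5565, 0.2062, 0.2431]
tool_rot: [[-0.304, -0.953, -0.004], [-0.953, 0.304, -0.001], [0.002, 0.003, -1.0]]
ft_force: [-0.5, -0.6, -1.3]
grip_width: 0.0332
```

View pics/w2.png

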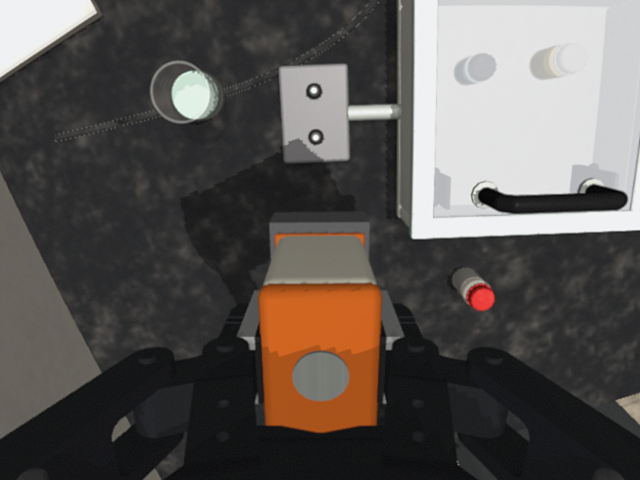

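The dock top spans (281–349, 65–162) with pegs at about (314,91) and (317,136). The held cartridge is upright, dot at (320,376). The handle bar runs about (490–620, 200).

```bash
python3 - <<'E'
from h import *
d=load('w2'); im=d['frame']; g=cv2.cvtColor(im,cv2.COLOR_RGB2GRAY); hsv=cv2.cvtColor(im,cv2.COLOR_RGB2HSV)
# dock: grey region, from flood fill of blurred
m=((hsv[:,:,1]<40)&(g>85)&(g<190)).astype(np.uint8); m[:55]=0;m[175:]=0;m[:,:265]=0;m[:,352:]=0
m=cv2.morphologyEx(m,cv2.MORPH_OPEN,np.ones((9,9)))
# shadow corner excluded by fitting edges in rows/cols free of shadow
fit=lambda P:(lambda l:(l[2:],l[:2]))(cv2.fitLine(np.array(P,np.float32),cv2.DIST_HUBER,0,.01,.01).ravel())
L=[];Rr=[];T=[];B=[]
for v in range(75,135):
    x=np.nonzero(m[v])[0]; L.append((x[0]-.5,v)); Rr.append((x[-1]+.5,v))
for u in range(290,342):
    y=np.nonzero(m[:,u])[0]; T.append((u,y[0]-.5)); 
lw=lambda E,z=.016:fit([onz(d,p,z)[:2] for p in E])
for n,E in(('L',L),('R',Rr),('T',T)):
    p,v=lw(E); print(n,p,np.degrees(np.arctan2(v[1],v[0])))
# pegs
b=cv2.inRange(g,0,75)
for (u,v) in((314,91),(317,136)):
    s=b[v-10:v+11,u-10:u+11]; y,x=np.nonzero(s); c=np.array([u-10+x.mean(),v-10+y.mean()]); print('peg',c,len(x),onz(d,c,.016),onz(d,c,.027))
w=((hsv[:,:,1]<60)&(g>90)).astype(np.uint8); w[:348]=0;w[405:]=0;w[:,:285]=0;w[:,355:]=0
y,x=np.nonzero(w); c=((x.min()+x.max())/2,(y.min()+y.max())/2); o=observe(); z=o['position'][2]+.025
print('dot',c,len(x),onz(d,c,z),'tcp',o['position'],o['position']-onz(d,c,z))
k=cv2.inRange(g,0,40); k[:170]=0;k[230:]=0;k[:,:465]=0
y,x=np.nonzero(k); print('bar',x.min(),x.max(),[(u,np.nonzero(k[:,u])[0][[0,-1]].tolist()) for u in(500,530,560,590,610)])
cr=cv2.resize(im[55:175,270:420],(750,600),interpolation=2); cv2.imwrite('pics/c2.png',cr[:,:,::-1])
E
```

```text
L [0.6434897  0.21262786] -15.472584
R [0.6248887  0.16058889] -15.568622
T [0.664813   0.17673457] 74.33205
peg [313.66019417  91.53398058] 103 [0.64492395 0.18358734 0.016     ] [0.6442555  0.18365049 0.027     ]
peg [315.52173913 136.64130435] 92 [0.61037072 0.19310739 0.016     ] [0.61076726 0.19287711 0.027     ]
dot (np.float64(320.5), np.float64(376.0)) 2148 [0.55573855 0.20683717 0.26858121] tcp [0.55666715 0.20542754 0.24358121] [ 0.0009286  -0.00140964 -0.025     ]
bar 479 626 [(500, [194, 210]), (530, [196, 212]), (560, [195, 210]), (590, [186, 209]), (610, [189, 208])]
```

View pics/c2.png

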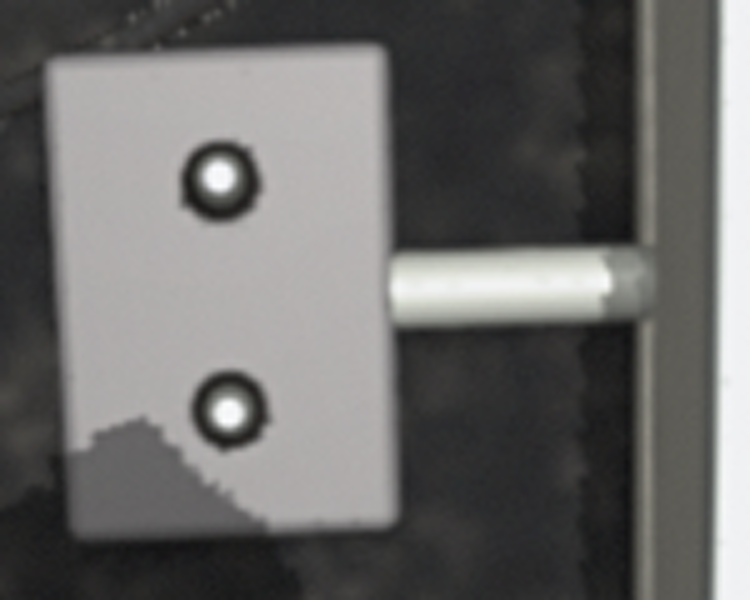

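Pegs and block edges agree: dock centre (0.6276, 0.1883), yaw −15.5°. The cartridge is at −17.7°, so I'll turn +0.038 and hover.

```bash
python3 -m crank '[0,0,0.019,0.024,-0.006,0,0, 0,0,0.019,0.024,-0.006,0,0, 0,0,0,0.0238,-0.006,0,0, 0,0,0,0,0,-0.04,0, 0,0,0,0,0,-0.04,0, 0,0,0,0,0,-0.035,0, 0,0,0,0,0,-0.025,0, 0,0,0,0,0,0,0, 0,0,0,0,0,0,0, 0,0,0,0,0,0,0]'; python3 - <<'E'
from h import *
snap('scene','s2');d=snap('wrist','w3')
p=[]
for i in range(6): p.append(observe()['position']); get_image('top')
p=np.array(p); print(p.mean(0),p.std(0)); print(observe()['tool_rot'].round(4),observe()['ft_force'])
im=d['frame'];hsv=cv2.cvtColor(im,cv2.COLOR_RGB2HSV);g=im.min(2)
w=((hsv[:,:,1]<60)&(g>80)).astype(np.uint8); w[:345]=0;w[408:]=0;w[:,:285]=0;w[:,355:]=0
y,x=np.nonzero(w); c=((x.min()+x.max())/2,(y.min()+y.max())/2)
print(c,onz(d,c,p.mean(0)[2]+.0245)-p.mean(0))
cv2.imwrite('pics/c3.png',np.hstack([im[:,:,::-1][:, :480],cv2.resize(load('s2')['frame'][200:320,180:260],(320,480),interpolation=2)[:,:,::-1]]))
E
```

```text
time_s: 6.05
position: [0.6298, 0.1873, 0.1072]
tool_rot: [[-0.269, -0.963, 0.003], [-0.963, 0.269, 0.0], [-0.001, -0.003, -1.0]]
ft_force: [0.7, 0.4, -0.6]
grip_width: 0.0334
[0.62926301 0.18775581 0.10634322] [1.88427134e-04 7.17306094e-05 4.40260402e-04]
[[-2.688e-01 -9.632e-01  4.000e-04]
 [-9.632e-01  2.688e-01  1.000e-04]
 [-1.000e-04 -3.000e-04 -1.000e+00]] [-0.59730089  0.59366015 -1.2516652 ]
(np.float64(320.5), np.float64(376.0)) [-0.00165744  0.00059089  0.0245    ]
```

View pics/c3.png

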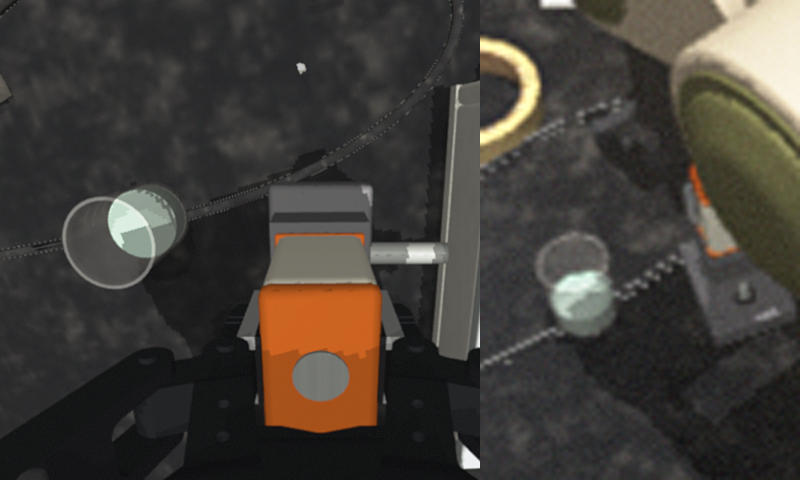

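```bash
python3 -m crank '[0,0,0,-0.0007,0.0003,-0.01,0, 0,0,0,0,0,-0.008,0, 0,0,0,0,0,-0.003,0, 0,0,0,0,0,-0.003,0, 0,0,0,0,0,-0.002,0, 0,0,0,0,0,0,0]'; python3 -m crank '[0,0,0,0,0,-0.002,0, 0,0,0,0,0,-0.002,0, 0,0,0,0,0,0,0]'
```

```text
time_s: 7.05
position: [0.6282, 0.1881, 0.0791]
tool_rot: [[-0.269, -0.963, -0.0], [-0.963, 0.269, -0.0], [0.0, 0.0, -1.0]]
ft_force: [-0.8, 0.3, -1.4]
grip_width: 0.0333
time_s: 7.35
position: [0.6281, 0.1881, 0.0751]
tool_rot: [[-0.269, -0.963, -0.0], [-0.963, 0.269, 0.0], [0.0, 0.0, -1.0]]
ft_force: [0.1, -1.1, -1.5]
grip_width: 0.0335
```

Already ~9 mm down the pegs without force.

```bash
python3 -m crank '[0,0,0,0,0,-0.002,0, 0,0,0,0,0,-0.001,0, 0,0,0,0,0,0,0]'; python3 -m crank '[0,0,0,0,0,-0.001,0, 0,0,0,0,0,-0.001,0, 0,0,0,0,0,0,0]'
```

```text
time_s: 7.65
position: [0.6282, 0.188, 0.0721]
tool_rot: [[-0.269, -0.963, -0.0], [-0.963, 0.269, -0.0], [0.0, 0.0, -1.0]]
ft_force: [0.3, -0.4, -2.2]
grip_width: 0.0336
time_s: 7.95
position: [0.6283, 0.1881, 0.0709]
tool_rot: [[-0.269, -0.963, 0.001], [-0.963, 0.269, -0.0], [-0.0, -0.001, -1.0]]
ft_force: [-2.2, -0.3, 3.7]
grip_width: 0.0334
```

Contact at z 0.071, as predicted for full seating. Press a little, release, retreat.

```bash
python3 -m crank '[0,0,0,0,0,-0.001,0, 0,0,0,0,0,0,0, 0,0,0,0,0,0,60, 0,0,0,0,0,0,60, 0,0,0,0,0,0,60, 0,0,0,0,0,0,60, 0,0,0,0,0,0.01,60, 0,0,0,0,0,0.03,60, 0,0,0,0,0,0.05,60, 0,0,0,0,0,0.05,60, 0,0,0,-0.025,0.007,0.02,60, 0,0,0,-0.025,0.007,0,60, 0,0,0,-0.025,0.007,0,60, 0,0,0,0,0,0,60]'; python3 - <<'E'
from h import *
d=snap('wrist','w4')
E
```

```text
time_s: 9.35
position: [0.551, 0.21, 0.2309]
tool_rot: [[-0.267, -0.964, 0.001], [-0.964, 0.267, 0.0], [-0.001, -0.0, -1.0]]
ft_force: [0.1, 0.3, 0.4]
grip_width: 0.0514
```

View pics/w4.png

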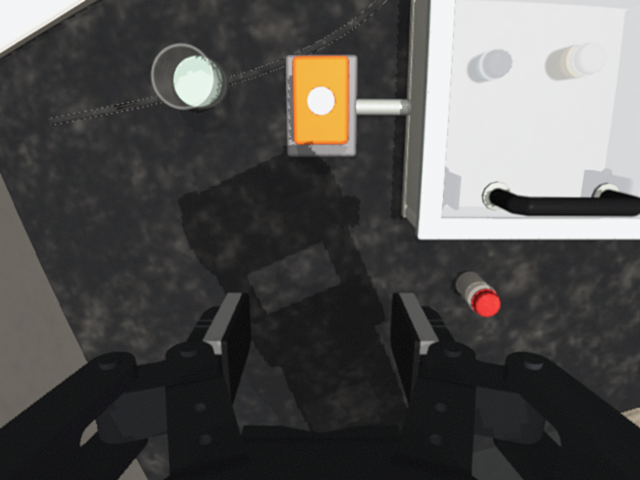

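Cartridge stands in the dock, let go (dot (321,100)). I'll check it numerically and move over the handle, turning 90°.

```bash
python3 -m crank '[0,0,0.131,-0.0022,-0.0133,0,60, 0,0,0.131,-0.0022,-0.0133,0,60, 0,0,0.131,-0.0022,-0.0133,0,60, 0,0,0.131,-0.0022,-0.0133,0,60, 0,0,0.131,-0.0022,-0.0133,0,60, 0,0,0.131,-0.0022,-0.0133,0,60, 0,0,0.131,-0.0022,-0.0133,0,60, 0,0,0.131,-0.0022,-0.0133,0,60, 0,0,0.131,-0.0022,-0.0133,0,60, 0,0,0.131,-0.0022,-0.0133,0,60, 0,0,0.131,-0.0022,-0.0133,0,60, 0,0,0.131,-0.0022,-0.0133,0,60, 0,0,0,0,0,0,60, 0,0,0,0,0,0,60]'; python3 - <<'E'
from h import *
d=load('w4');im=d['frame'];hsv=cv2.cvtColor(im,cv2.COLOR_RGB2HSV)
m=cv2.inRange(hsv,(8,150,100),(25,255,255)); m[:45]=0;m[160:]=0;m[:,:280]=0;m[:,365:]=0
w=((hsv[:,:,1]<90)&(im.min(2)>150)).astype(np.uint8); w[:80]=0;w[120:]=0;w[:,:302]=0;w[:,340:]=0
y,x=np.nonzero(w); c=(x.mean(),y.mean()); print('dot',c,onz(d,c,.096))
c=max(cv2.findContours(m,0,1)[0],key=cv2.contourArea); P=np.array([onz(d,b,.096) for b in cv2.boxPoints(cv2.minAreaRect(c))]); print(P.round(4).tolist(),P.mean(0))
snap('wrist','w5')
E
```

```text
time_s: 10.8
position: [0.5274, 0.0493, 0.2295]
tool_rot: [[0.962, -0.272, 0.0], [-0.272, -0.962, 0.0], [0.0, -0.0, -1.0]]
ft_force: [0.3, 0.2, 0.1]
grip_width: 0.0511
dot (np.float64(320.5), np.float64(100.38187702265373)) [0.62918572 0.18865665 0.096     ]
[[0.658, 0.1975, 0.096], [0.6493, 0.1663, 0.096], [0.5997, 0.1792, 0.096], [0.6088, 0.2119, 0.096]] [0.62894998 0.18872242 0.096     ]
```

View pics/w5.png

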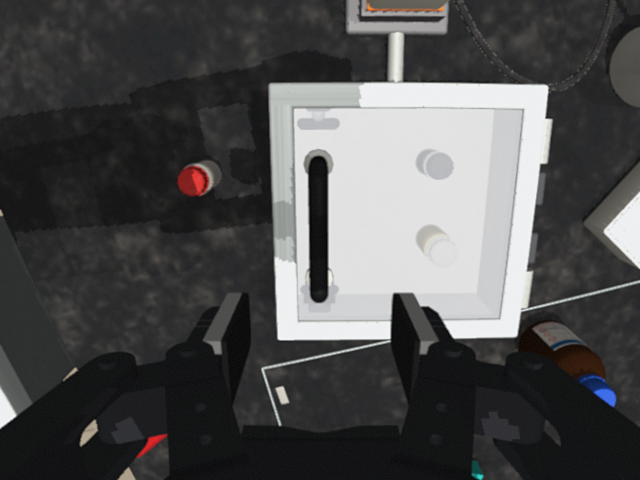

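```bash
python3 - <<'E'
from h import *
d=load('w5');g=d['frame'].max(2); m=cv2.inRange(g,0,60); m[:145]=0;m[310:]=0;m[:,:300]=0;m[:,340:]=0
c=max(cv2.findContours(m,0,1)[0],key=cv2.contourArea); r=cv2.minAreaRect(c); print(r)
for z in(.108,.113): 
  P=np.array([onz(d,b,z)for b in cv2.boxPoints(r)]); print(P.mean(0), P.round(4).tolist())
print(observe()['position'])
# top cross-check
t=load('top0');gt=t['frame'].max(2);mm=cv2.inRange(gt,0,60);mm[:230]=0;mm[255:]=0;mm[:,:296]=0;mm[:,340:]=0
c=max(cv2.findContours(mm,0,1)[0],key=cv2.contourArea);rt=cv2.minAreaRect(c);print(rt,tri([(d,r[0]),(t,rt[0])]))
E
```

```text
((317.5, 228.5), (145.0, 19.0), 90.0)
[0.52733905 0.05161795 0.108     ] [[0.5346, 0.0976, 0.108], [0.5454, 0.0946, 0.108], [0.5206, 0.0054, 0.108], [0.5088, 0.0088, 0.108]]
[0.5277269  0.05288838 0.113     ] [[0.5348, 0.098, 0.113], [0.5454, 0.095, 0.113], [0.5211, 0.0076, 0.113], [0.5095, 0.0109, 0.113]]
[0.52731622 0.04963247 0.22940873]
((316.4488830566406, 242.21182250976562), (34.42511749267578, 4.424650192260742), 13.5704345703125) [0.52633836 0.04985695 0.09099156]
```

```bash
python3 -m crank '[0,0,0,0,0.002,-0.03,60, 0,0,0,0,0,-0.035,60, 0,0,0,0,0,-0.03,60, 0,0,0,0,0,-0.018,60, 0,0,0,0,0,-0.0085,60, 0,0,0,0,0,0,60, 0,0,0,0,0,0,60]' 40; python3 -m crank '[0,0,0,0,0,0,0, 0,0,0,0,0,0,0, 0,0,0,0,0,0,0, 0,0,0,0,0,0,0, 0,0,0,0,0,0,0, 0,0,0,0,0,0,0, 0,0,0,0,0,0,0, 0,0,0,0,0,0,0]'
```

```text
time_s: 11.55
position: [0.5275, 0.0516, 0.1087]
tool_rot: [[0.963, -0.268, 0.002], [-0.268, -0.963, -0.0], [0.002, -0.0, -1.0]]
ft_force: [0.0, -0.7, 1.0]
grip_width: 0.0512
time_s: 12.35
position: [0.5268, 0.0516, 0.1085]
tool_rot: [[0.963, -0.268, 0.001], [-0.268, -0.964, 0.0], [0.001, -0.0, -1.0]]
ft_force: [-2.0, 1.0, 6.6]
grip_width: 0.0107
```

```bash
python3 -m crank '[0,0,0,0.0003,-0.0001,0.001,0, 0,0,0,0.0003,-0.0001,0.001,0, 0,0,0,0,0,0,0]' 70; python3 -m crank '[0,0,0,0.0003,-0.0001,0.001,0, 0,0,0,0.0003,-0.0001,0.001,0, 0,0,0,0,0,0,0]'
```

```text
time_s: 12.65
position: [0.527, 0.0514, 0.1094]
tool_rot: [[0.963, -0.268, -0.001], [-0.268, -0.963, 0.0], [-0.002, -0.0, -1.0]]
ft_force: [-1.1, 1.7, -4.4]
grip_width: 0.0097
time_s: 12.95
position: [0.5276, 0.0513, 0.1112]
tool_rot: [[0.963, -0.268, -0.002], [-0.268, -0.963, 0.001], [-0.002, 0.0, -1.0]]
ft_force: [-0.3, 2.8, -10.1]
grip_width: 0.0094
```

```bash
python3 -m crank '[0,0,0,0.0003,-0.0001,0.001,0, 0,0,0,0,0,0,0]'; python3 -m crank '[0,0,0,0.0003,-0.0001,0.001,0, 0,0,0,0,0,0,0]';python3 -m crank '[0,0,0,0.0003,-0.0001,0.001,0, 0,0,0,0,0,0,0]'
```

```text
time_s: 13.15
position: [0.5282, 0.0511, 0.113]
tool_rot: [[0.964, -0.268, -0.0], [-0.268, -0.964, 0.0], [-0.0, -0.0, -1.0]]
ft_force: [-1.8, 3.8, -6.1]
grip_width: 0.0096
time_s: 13.35
position: [0.5286, 0.051, 0.1143]
tool_rot: [[0.964, -0.268, 0.0], [-0.268, -0.964, 0.0], [0.0, -0.0, -1.0]]
ft_force: [-3.6, 4.9, -4.2]
grip_width: 0.0097
time_s: 13.55
position: [0.529, 0.0509, 0.1153]
tool_rot: [[0.964, -0.268, 0.0], [-0.268, -0.964, 0.0], [0.0, -0.0, -1.0]]
ft_force: [-2.8, 3.8, -3.8]
grip_width: 0.0094
```

Seal broken gently. Another 5.5 mm, then a look.

```bash
python3 -m crank '[0,0,0,0.0004,-0.0001,0.0014,0, 0,0,0,0.0004,-0.0001,0.0014,0, 0,0,0,0.0004,-0.0001,0.0014,0, 0,0,0,0.0004,-0.0001,0.0013,0, 0,0,0,0,0,0,0, 0,0,0,0,0,0,0, 0,0,0,0,0,0,0, 0,0,0,0,0,0,0]'; python3 - <<'E'
from h import *
d=snap('scene','s3');w=snap('wrist','w6');snap('top','t3')
c=proj(load('scene0'),[[.5849,.0341,.06],[.6276,.1883,.05]]);print(c)
a=cv2.resize(d['frame'][190:300,170:370],(800,440),interpolation=2)
cv2.imwrite('pics/c4.png',np.vstack([cv2.resize(a,(600,330)),cv2.resize(load('scene0')['frame'][200:290,230:394],(600,330)*1)[:270]])[:, :,::-1])
E
```

```text
time_s: 14.35
position: [0.5308, 0.0504, 0.1205]
tool_rot: [[0.963, -0.268, 0.001], [-0.268, -0.963, -0.0], [0.001, -0.0, -1.0]]
ft_force: [1.2, 4.3, -3.4]
grip_width: 0.0099
[[300.83215604 237.79116336]
 [242.09894008 259.60734368]]
```

View pics/c4.png

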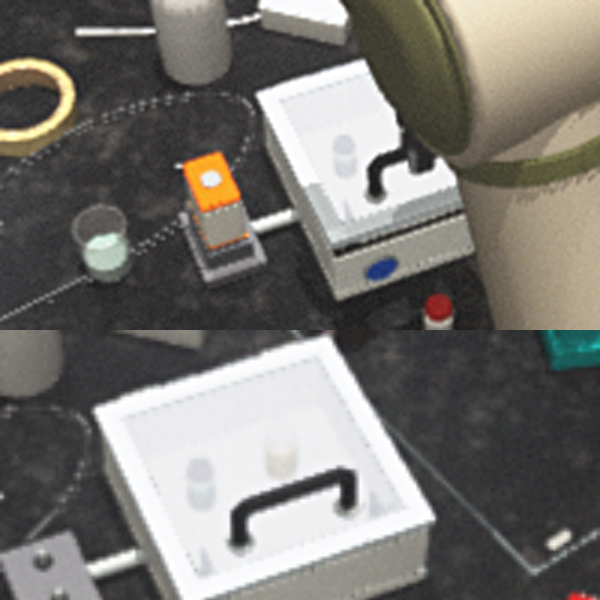

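View pics/w6.png

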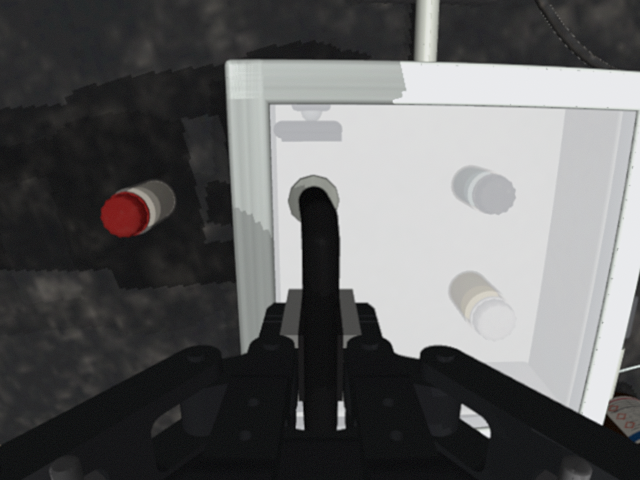

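The scene crop shows the cartridge upright and flat on the dock (cap about (212,178)) and a dark, open slit under the lid's front edge. The wrist view shows the bar held between the pads. A numeric check of gap and steadiness follows.

```bash
python3 - <<'E'
from h import *
a=np.array([.9636,-.2672,0]);n=np.array([.2672,.9636,0]);C=np.array([.5849,.0341,0]);Z=np.array([0,0,1.])
s0,s3=load('scene0'),load('s3')
# vertical brightness profiles down the front face left of the arm, shut and now, with predicted edge rows
for y in(.05,.07):
  for d,nm in((s0,'shut'),(s3,'now')):
    P=np.array([C-.091*a+y*n+Z*z for z in np.arange(.03,.1,.003)])
    q=proj(d,P).astype(np.float32); g=cv2.cvtColor(d['frame'],cv2.COLOR_RGB2GRAY)
    print(y,nm,cv2.remap(g,q[:,0].copy(),q[:,1].copy(),1).ravel().tolist())
o=[]
for i in range(5): o.append(observe()); get_image('scene')
print(np.mean([k['position'] for k in o],0),np.mean([k['ft_force'] for k in o],0),np.ptp([k['position'] for k in o],0),o[-1]['grip_width'],o[-1]['time_s'])
E
```

```text
0.05 shut [68, 96, 160, 174, 150, 146, 146, 150, 156, 163, 167, 150, 197, 245, 253, 252, 251, 250, 250, 249, 247, 244, 243, 228]
0.05 now [63, 71, 101, 121, 134, 143, 148, 152, 163, 161, 140, 78, 52, 53, 90, 122, 139, 144, 176, 192, 198, 196, 195, 195]
0.07 shut [148, 147, 146, 144, 146, 149, 148, 147, 145, 141, 134, 141, 186, 231, 254, 252, 251, 250, 251, 251, 241, 229, 227, 231]
0.07 now [150, 148, 145, 148, 149, 149, 147, 148, 157, 180, 152, 101, 49, 41, 62, 112, 131, 151, 174, 195, 198, 195, 192, 192]
[0.53077061 0.05036075 0.12039034] [ 1.28456862  4.4682607  -4.41069169] [3.68995950e-05 1.58721462e-05 2.56857789e-05] 0.009419019910903173 14.7
```

The slit shows dark from about z 0.061 to 0.074–0.075. That is a gap of about 12–14 mm, close to the 14.5 mm from the handle's rise. The arm is steady, so I'm handing in.

```bash
python3 -c "
from rig import *
print(close_job())"
```

```text
the job is handed in; nothing more can be done
None
```

The cartridge is seated on the dock and released, and the arm is holding the lid open by about 12–14 mm. The job was handed in at about 14.7 s of the 48 s allowed, and the hand-in gives no verdict.

- **Cartridge:** It slid down the pegs without force and touched down at the height predicted for full seating. After release, its cap centre measured about 1.5 mm from the dock centre, which is within the camera calibration. It looked upright and aligned.
- **Lid:** The highest reading while pulling was about 10 N; the 12–15 N breakaway itself fell between readings. The lid never jumped.
- **Gap:** The handle's rise gives 14.5 mm. The dark slit in the scene image gives about 12–14 mm, so the two agree roughly, and both are well inside 8–25 mm.
- **Hold:** The arm was still to within 0.04 mm over the last readings. The bar was gripped at 70 N with about 4 N of pull at the wrist.
- **Disagreements:** The gripper reads 9.4 mm on the 12 mm bar, yet the pull force and the open lid show it is holding. A two-view position for the handle came out about 20 mm too low, so I used the given geometry instead.
- **Other objects:** I planned the moves clear of the bottle, beaker and vial. They looked unmoved wherever they showed, but I did not measure them afterwards.

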